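# Fit and lock the battery pack in the fridge monitor

### The arm

A 6-joint arm with a two-finger parallel gripper is mounted at the origin on the work surface. World frame = base frame: x ahead of the robot, y to its left, z up, the work surface at z = 0. Lengths are in m, angles in rad, forces in N, time in s.
With the tool pointing down it reaches from about 0.4 to 0.825 m from the base axis. Payload 7 kg.
Tool frame: the origin (TCP) lies at the very end of the fingers, on their centre line; the grasp point (between the pads) lies 19 mm behind it (arm.pinch_z is the z of the grasp point in the tool frame, in m); z points along the fingers, y is the direction in which the jaws open and shut (so a half turn about z gives the same grasp; the last joint's range is limited). The gripper opens to 88 mm and grips with 3 to 60 N. Pads are 19 mm wide; open, the fingers measure 130 mm over their backs; the gripper's body (78 mm by 193 mm) begins 47 mm behind the grasp point.
Start: joints at [1.506, 0.359, 0.012, 0, -1.224, -0.288], TCP at [0.233, 0.633, 0.227] pointing down, gripper open.
Joint ranges: [-3.07, 3.07], [-1.43, 2.12], [-1.02, 1.25], [-3.03, 1.67], [-3.05, -0], [-3.03, 3.03]. Speed limits (rad/s): [2.39, 2.39, 3.01, 3.14, 3.14, 3.14].

### API

Orientations are given as [roll, pitch, yaw] about the fixed x, y, z axes, in that order (R = Rz(yaw) Ry(pitch) Rx(roll)).
In Python, from station import arm gives the robot as it stands.
- The arm moves only by the tool drive_tool, never from a script. Its argument "targets" is a list of rows, each a list of 6 numbers: the shift along the world's x, y, z in units of 0.04 m (1.0 is 0.04 m), then the turn, a rotation vector about the world's x, y, z in units of 6 degrees (1.0 is 6 degrees). In form: [[x, y, z, wx, wy, wz], ...]. A call has 1 to 5 rows; each row shifts and turns the commanded pose from where the row before left it; what a row does not reach is not made up. A row lasts 1/8 s, in which the tool goes at most 62.5 mm and 10.7 degrees, less where a joint would pass 70% of its speed; a pose out of reach is approached as far as the arm can. A call with a number of a shift or a turn outside -1 to 1 is refused whole. A call with a gripper value outside its range is refused whole. "claw" is the opening, from 0 (shut) to 1 (fully open), set as the call begins (left out, the last holds). The fingers move at their own pace and stop on an object; "newtons" is the grip in N (left out, the last holds). Time passes only in rows, so rows that do not move let the fingers close. It gives the time, the measured TCP pose, the force and the opening at its end, in the units of the state.
- arm.get_state(): the state, without advancing time (a new reading comes with each control period).
- arm.grab_frame(name): name is "scene" or "top" or "wrist"; returns (picture, depth): 400x640x3 uint8, red, green, blue; 400x640 float32, m along the optical axis (not along the pixel's ray), 0 where there is no reading.
- arm.get_calibration(name): a dict with "mtx" (3x3 intrinsics, pixels), "origin" and "rotation" of the camera in the world. Camera axes: x right, y up, looking along -z (the intrinsics and any distortion apply to the point x, -y, -z); pixel columns grow to the right and rows downward; lengths in m; the calibration is good to about 2 mm. A picture is of the moment at which its call begins: read the wrist's pose just before it. get_calibration takes no time and is no camera call; for the wrist camera it gives the pose at the moment of the call.
- arm.job_done(): hands the job in, once; it reports no verdict.
Trained networks look in the newest picture that a camera, given by its name, has taken for a name from the list of things; names that differ only in an ending like _2 or _b are one class to them, and where a whole thing is asked for, a point or a joint stands for the part that bears it (a point fixed in the world has none). Each returns a list of dicts, best first, with "score" (0 to 1); they miss things now and then, are a little off and sometimes report something else, mostly with a low value. They report only what shows in the picture. A call takes as long as a camera call. They do not tell look-alikes from the thing itself.
- arm.search_frame(target, camera): "point" ([x, y, z] in m, in the coordinates of the camera as it stood for that picture, good to about 4 mm: the middle of the surface that is visible of it).
- arm.cut_out(target, camera): "pixels" (400x640 bool, what is visible of it).
- arm.landmark_of(target, camera): "point" ([x, y, z] in m, in the coordinates of the camera as it stood for that picture, good to about 4 mm: a listed point, or the origin of a listed thing).
The state is a dict: "t": time; "q": joint angles; "qd": joint speeds; "joint_efforts": joint torques, N m; "eef_pos": TCP position; "ee_rot": TCP orientation; "force": force on the tool from outside, world axes, zero at the start; "moment": the same for the moment, N m; "width": finger opening in m.
Only numpy, scipy, OpenCV 4.12 (cv2) and the standard library are available. Lean on these libraries where they do the work, as an engineer would, in place of code of your own. Each camera call takes 0.05 s, during which the arm holds its last target. There are 200 camera calls.

### The job

Fit the blue battery pack into the open bay of the white fridge temperature monitor and press it fully home, flush with the monitor's face. Then take the orange flat-blade screwdriver and with it turn the slotted lock a quarter turn clockwise, right up to its stop, so that its tongue lies over the pack. Put the screwdriver back upright in its hole in the stand, and do not knock over the amber bottle or the white tub.

Things in the scene. Friction and masses are not known exactly. Their poses are not given: they have to be found in the camera images.
- monitor: White fridge temperature monitor lying on its back on the bench, fixed, may stand turned; case 130 (x) x 216 (y) x 45 mm high. Origin: centre of the underside, z up; the top face is 45 mm above it. The bay is in the +y half, display and keys in the -y half, the slotted lock between them.
- bay_mouth (a point): Centre of the bay's mouth, level with the monitor's top face; axes as the monitor's. Pocket 90 (x) x 60 (y) mm, 26 deep, flat floor. A sprung brass contact in its +y wall, 13 mm below the mouth, gives way sideways and grips the pack from there on: it needs about 5 N of push, and a pack let go half-way stands proud. It pushes the pack up to 2 mm off centre, to -y.
- pack_mid (a point): Blue battery pack, loose on the bench: block 86 (x) x 56 (y) x 26 mm high, lower edges bevelled 4 mm, 0.25 kg, with a black grip rib on top, 50 (x) x 12 (y) x 24 mm high, to pinch across y. This point is its centre, 25 mm above its underside. Fits the bay either way round, its x along the monitor's x, with 2 mm play all round; pressed home this point is 1 mm below the mouth.
- lock (a joint): Turn of the steel lock, rad, about the vertical; grows clockwise seen from above. 0: open, tongue to the monitor's -x. At the stop, pi/2, the tongue points to its +y, over the pack's edge. Friction about 0.06 N m; stays where left. The tongue, 30 mm long from the axis, 10 wide, runs 2 mm above the monitor's face: a pack standing proud is in its way.
- lock_slot (a point): On the lock's axis at the top of its head (24 mm across), 10 mm above the monitor's face, 48 mm from the bay's centre; turns with the lock. The slot runs along this point's x axis, right across the head (along the tongue): 4.5 mm wide, 6 mm deep, its top edges bevelled out to 8 mm wide.
- stand: Wooden screwdriver stand, fixed, may stand turned: 56 (x) x 166 (y) x 75 mm high on a 76 x 182 x 6 mm rubber foot; origin: centre of the underside, z up. Of its two holes the one at y = +45 mm is the orange driver's; the one at y = -45 mm holds a green-handled cross-tip driver, not needed, whose handle stands 53 mm above the stand's top.
- stand_hole (a point): Centre of the mouth of the orange driver's hole, on the stand's top face; the hole is 18 mm across and 68 mm deep.
- driver_grip (a point): Stubby flat-blade screwdriver, orange square handle with black end cap, loose, blade down in the stand. This point: on its axis in the handle, 102 mm above the blade's tip; z from blade to handle. Handle 24 x 24 mm, flats facing its x and y, from 68 to 140 mm above the tip. A steel collar under it (65 mm above the tip) rests on the stand's top: tip 10 mm above the bench. 90 g.
- driver_tip (a point): Middle of the driver blade's end. Axes as the driver's: the blade is 14 mm wide along x and 2.5 mm thick along y, the round shank above it 8 mm. In the lock's slot it has about 8 degrees of free play each way.
- syrup: Amber glass bottle, 58 mm wide, 125 mm high, upright near the back of the bench; origin: centre of its underside.
- tub: White plastic tablet tub with a blue lid, 62 mm wide, 92 mm high, upright near the back; origin: centre of its underside.
Things that resemble listed ones, but are neither listed nor needed, are in the scene too. Leave any turquoise look-alike of the stand alone.

How it is judged:
By the outcome, as a careful person would: the job done as asked, in the order asked, and still so for the second after the job is handed in, with the robot touching nothing.
It also fails if it takes over 66 s, if anything falls off the work surface, if the arm or the gripper's body presses on something with over 40 N, if the wrist force passes 120 N, or if a joint passes its speed limit or range.

## Working session

There is one attempt and no reset: what is moved stays moved. The work goes in short steps, Python scripts to look and compute and a tool call to move; the robot and the scene stay as the last step left them, time stands still between calls to the robot, and variables do not carry over. Pictures are saved under pics/ and viewed, about 8 in all and at most 12, crops included, and the job is handed in when it is done.

Besides the shell and the picture viewer there is one more tool, called after "Request:" as name(argument=value, ...), one argument or row to a line, values as JSON. drive_tool: Moves the arm, as the interface text tells. Shifts and turns lie within -1 to 1; 1 stands for 0.04 m of shift or 6 degrees of turn. Its arguments: {"type":"object","properties":{"targets":{"type":"array"},"claw":{"type":"number"},"newtons":{"type":"number"}},"required":["targets"]}

```bash
mkdir -p pics; cat > h.py <<'E'
import numpy as np, cv2
from station import arm
def w(cam,p,cal=None):
    c=cal or arm.get_calibration(cam); return np.array(c["origin"])+np.array(c["rotation"])@np.array(p)
def px(cam,P,cal=None):
    c=cal or arm.get_calibration(cam); p=np.array(c["rotation"]).T@(np.array(P)-c["origin"]); q=np.array(c["mtx"])@[p[0],-p[1],-p[2]]; return q[:2]/q[2]
def cloud(cam,depth,cal=None):
    c=cal or arm.get_calibration(cam); K=np.array(c["mtx"]); v,u=np.mgrid[:400,:640]
    x=(u-K[0,2])/K[0,0]*depth; y=(v-K[1,2])/K[1,1]*depth
    P=np.stack([x,-y,-depth],-1); return P@np.array(c["rotation"]).T+c["origin"]
def save(n,im): cv2.imwrite("pics/"+n+".png",im[...,::-1])
E
python3 - <<'E'
from h import *
s=arm.get_state(); print(s)
for cam in("top","scene"):
    im,d=arm.grab_frame(cam); save(cam+"0",im); np.savez("/tmp/"+cam,im=im,d=d)
    print(cam,arm.get_calibration(cam))
    for n in["monitor","bay_mouth","pack_mid","lock_slot","stand","stand_hole","driver_grip","syrup","tub"]:
        for r in arm.landmark_of(n,cam)[:3]:
            P=w(cam,r["point"]);print(n,round(r["score"],2),P.round(3),px(cam,P).round())
E
```

```text
{'t': 0.0, 'q': array([ 1.50612828e+00,  3.59392976e-01,  1.10486541e-02, -3.35133986e-04,
       -1.22410529e+00, -2.88093125e-01]), 'qd': array([ 0.00026051,  0.00079329, -0.00083213,  0.00210846,  0.00011151,
        0.0011803 ]), 'joint_efforts': array([ 2.96361559e-04, -5.82723570e+01,  2.93050611e+01,  6.99729413e+00,
        7.00452380e-03, -1.61287462e-04]), 'eef_pos': array([0.23307155, 0.63295647, 0.22561702]), 'ee_rot': array([ 3.13991799e+00, -1.67719812e-04, -3.52875166e-01]), 'force': array([0.22859194, 0.16461259, 0.39823815]), 'moment': array([-0.05140555, -0.04506239, -0.05164162]), 'width': 0.08747218491574742}
top {'mtx': array([[379.01736914,   0.        , 324.34457953],
       [  0.        , 379.01736914, 199.06863018],
       [  0.        ,   0.        ,   1.        ]]), 'origin': array([0.41239761, 0.02236076, 1.09893048]), 'rotation': array([ 0.13690655, -0.02725917, -1.56187915])}Traceback (most recent call last):
  File "<stdin>", line 8, in <module>
  File "h.py", line 6, in px
    c=cal or arm.get_calibration(cam); p=np.array(c["rotation"]).T@(np.array(P)-c["origin"]); q=np.array(c["mtx"])@[p[0],-p[1],-p[2]]; return q[:2]/q[2]
                                                                                                                    ~^^^
IndexError: invalid index to scalar variable.
```

Rotation is given as rpy; convert it.

```bash
python3 - <<'E'
s=open('h.py').read()
s=s.replace('from station import arm\n','''from station import arm
from scipy.spatial.transform import Rotation as Ro
def cal_(cam):
    c=dict(arm.get_calibration(cam)); c["rotation"]=Ro.from_euler("xyz",c["rotation"]).as_matrix(); return c
''').replace('cal or arm.get_calibration(cam)','cal or cal_(cam)')
open('h.py','w').write(s)
E
python3 - <<'E'
from h import *
for cam in("top","scene"):
    im,d=arm.grab_frame(cam); save(cam+"1",im); np.savez("/tmp/"+cam,im=im,d=d)
    print(cam,arm.get_calibration(cam))
    for n in["monitor","bay_mouth","pack_mid","lock_slot","stand","stand_hole","driver_grip","syrup","tub"]:
        for r in arm.landmark_of(n,cam)[:3]:
            P=w(cam,r["point"]);print(n,round(r["score"],2),P.round(3),px(cam,P).round())
E
```

```text
top {'mtx': array([[379.01736914,   0.        , 324.34457953],
       [  0.        , 379.01736914, 199.06863018],
       [  0.        ,   0.        ,   1.        ]]), 'origin': array([0.41239761, 0.02236076, 1.09893048]), 'rotation': array([ 0.13690655, -0.02725917, -1.56187915])}
monitor 0.8 [ 0.504 -0.013 -0.002] [327. 219.]
bay_mouth 0.92 [0.5   0.028 0.043] [312. 220.]
bay_mouth 0.3 [ 0.502 -0.01  -0.001] [325. 220.]
pack_mid 0.78 [0.433 0.311 0.024] [211. 243.]
lock_slot 0.53 [ 0.503 -0.016  0.054] [328. 219.]
stand 0.91 [ 0.34  -0.332  0.002] [437. 278.]
stand 0.78 [ 0.514 -0.292 -0.003] [421. 217.]
stand_hole 0.8 [ 0.511 -0.245  0.075] [412. 216.]
stand_hole 0.6 [ 0.334 -0.292  0.078] [432. 282.]
driver_grip 0.73 [ 0.502 -0.011 -0.003] [326. 220.]
driver_grip 0.52 [ 0.516 -0.244  0.116] [416. 212.]
syrup 0.76 [0.771 0.174 0.   ] [265. 130.]
tub 0.52 [ 0.503 -0.011 -0.003] [326. 220.]
scene {'mtx': array([[513.98017416,   0.        , 318.86986693],
       [  0.        , 513.98017416, 195.70457214],
       [  0.        ,   0.        ,   1.        ]]), 'origin': array([ 1.4395894 , -0.41480912,  0.8807067 ]), 'rotation': array([ 0.89954202, -0.00453558,  1.12253546])}
monitor 0.85 [ 0.499 -0.009 -0.007] [302. 218.]
bay_mouth 0.97 [0.5   0.028 0.052] [314. 197.]
pack_mid 0.66 [0.428 0.313 0.03 ] [393. 163.]
lock_slot 0.7 [ 0.518 -0.286  0.002] [200. 252.]
lock_slot 0.51 [ 0.504 -0.013  0.053] [300. 202.]
stand 0.62 [ 0.517 -0.288  0.001] [199. 252.]
stand_hole 0.87 [ 0.333 -0.288  0.081] [175. 184.]
stand_hole 0.84 [ 0.514 -0.24   0.079] [214. 221.]
stand_hole 0.27 [ 0.515 -0.244  0.109] [211. 213.]
driver_grip 0.57 [ 0.515 -0.243  0.109] [211. 212.]
syrup 0.73 [ 0.767  0.174 -0.   ] [417. 261.]
tub 0.56 [ 0.748 -0.145  0.001] [291. 300.]
```

View pics/top0.png

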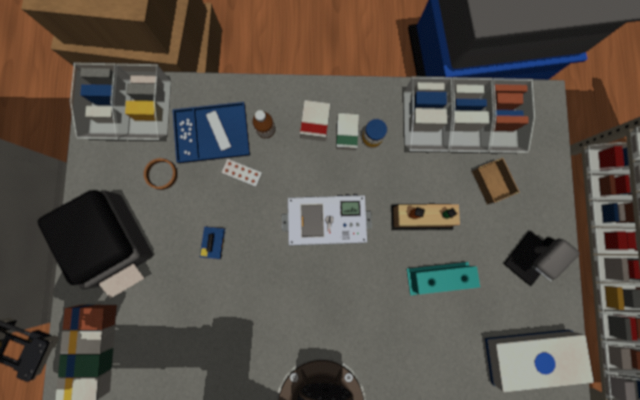

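The top view shows the monitor around (327,220), with the bay at (312,220). The pack is at (211,243), the wooden stand at (425,216) and the turquoise look-alike at (443,279). I'll move above the pack.

Request:
drive_tool(
  targets=[
    [0.5,-1,0,0,0,0.7],
    [0.7,-1,0,0,0,0.7],
    [0.7,-1,0,0,0,0.7],
    [0.7,-1,0,0,0,0.7],
    [0.7,-1,0,0,0,0.6],
  ],
)

```text
t: 1.72
eef_pos: [0.366, 0.4321, 0.2268]
ee_rot: [-3.141, -0.0, 0.006]
force: [0.8, 0.8, 1.0]
width: 0.0875
```

Request:
drive_tool(
  targets=[
    [0.7,-1,0,0,0,0],
    [0.6,-1,0,0,0,0],
    [0.4,-1,0,0,0,0],
    [0,0,0,0,0,0],
    [0,0,0,0,0,0],
  ],
)

```text
t: 2.35
eef_pos: [0.4334, 0.3135, 0.2268]
ee_rot: [-3.141, -0.0, 0.003]
force: [0.2, 0.1, -0.2]
width: 0.088
```

```bash
python3 - <<'E'
from h import *
d=np.load("/tmp/top.npz"); im=d['im']
a=cv2.resize(im[185:300,280:480],None,fx=4,fy=4,interpolation=2)
s=arm.get_state();print(s['eef_pos'],s['ee_rot'],s['q'])
im,dp=arm.grab_frame("wrist");c=cal_("wrist");print(arm.get_calibration("wrist"))
np.savez("/tmp/wr",im=im,d=dp)
save("a",np.vstack([a[:, :640],im])[:600] if 0 else cv2.resize(np.hstack([cv2.resize(im,(480,300)),np.zeros((300,1,3),np.uint8)]),(481,300)))
m=arm.cut_out("pack_mid","wrist"); print(len(m),[(x["score"],x["pixels"].sum()) for x in m])
for r in arm.landmark_of("pack_mid","wrist"):print(r["score"],w("wrist",r["point"],c))
X=cloud("wrist",dp,c)
P=X[m[0]["pixels"]]; print(P.min(0),P.max(0))
for lo,hi in((.018,.03),(.04,.058)):
    Q=P[(P[:,2]>lo)&(P[:,2]<hi)]
    if len(Q)>20: print(len(Q),Q[:,2].mean(),cv2.minAreaRect((Q[:,:2]*1000).astype(np.float32)))
save("a",im)
save("b",a)
E
```

```text
[0.4334049  0.31349314 0.22681198] [-3.14104012e+00 -3.52206183e-04  2.57968316e-03] [ 9.92941378e-01  1.27514493e-01 -2.96323742e-01 -9.30617787e-06
 -1.14630290e+00  5.80438560e-01]
{'mtx': array([[356.3469247 ,   0.        , 320.62304569],
       [  0.        , 356.3469247 , 195.23646941],
       [  0.        ,   0.        ,   1.        ]]), 'origin': array([0.5057221 , 0.31414897, 0.3845403 ]), 'rotation': array([-2.69732766e-01, -2.01414253e-04, -1.56771578e+00])}
1 [(0.58, np.int64(4586))]
0.89 [0.43642789 0.30786246 0.02200307]
[ 0.38048935  0.28044029 -0.00138092] [0.5057221  0.34284995 0.3845403 ]
3813 0.025543107938175016 ((434.33599853515625, 311.49615478515625), (56.28232192993164, 86.37134552001953), 84.62261962890625)
667 0.049084613752074006 ((434.4692077636719, 311.4708557128906), (12.72851848602295, 50.18910598754883), 84.44657897949219)
```

View pics/a.png

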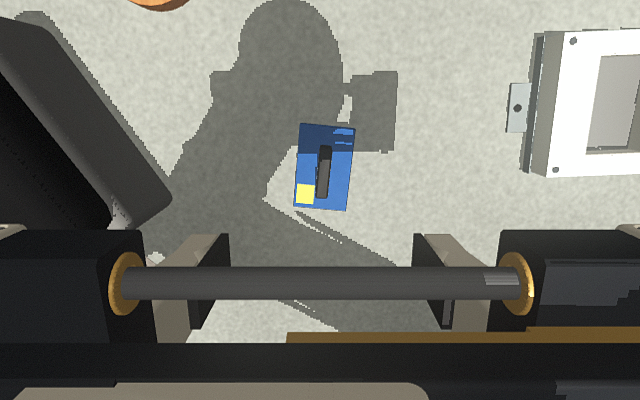

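View pics/b.png

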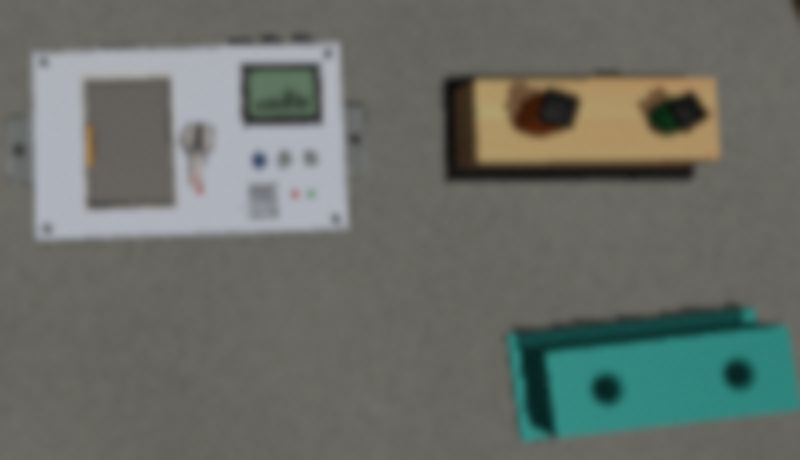

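The wrist view shows the pack at (325,165) with its rib, turned about -5.5°. The crop confirms the wooden stand, with the orange driver in its +y hole. Next I'll grasp the pack.

Request:
drive_tool(
  targets=[
    [0.03,-0.05,-1,0,0,-0.5],
    [0,0,-1,0,0,-0.42],
    [0,0,-1,0,0,0],
    [0,0,-1,0,0,0],
    [0,0,-0.9,0,0,0],
  ],
)

```text
t: 3.12
eef_pos: [0.434, 0.3121, 0.0291]
ee_rot: [3.141, 0.0, -0.092]
force: [0.3, 0.1, -0.7]
width: 0.0874
```

Request:
drive_tool(
  targets=[
    [0,0,0,0,0,0],
    [0,0,0,0,0,0],
    [0,0,0,0,0,0],
    [0,0,0,0,0,0],
    [0,0,0,0,0,0],
  ],
  claw=0,
  newtons=40,
)

```text
t: 3.75
eef_pos: [0.4347, 0.3117, 0.0313]
ee_rot: [-3.14, -0.001, -0.093]
force: [-0.2, 0.3, -0.3]
width: 0.043
```

Request:
drive_tool(
  targets=[
    [0,0,0,0,0,0],
    [0,0,0,0,0,0],
    [0,0,0,0,0,0],
    [0,0,0,0,0,0],
    [0,0,0.5,0,0,0],
  ],
)

```text
t: 4.38
eef_pos: [0.4333, 0.31, 0.0491]
ee_rot: [3.138, 0.002, -0.094]
force: [0.5, -0.2, -1.9]
width: 0.0117
```

Request:
drive_tool(
  targets=[
    [0,0,1,0,0,0],
    [0,0,1,0,0,0],
    [0.1,-1,1,0,0,0.5],
    [0.2,-1,0.5,0,0,0.4],
    [0.2,-1,0,0,0,0],
  ],
)

```text
t: 5.0
eef_pos: [0.4549, 0.1908, 0.1921]
ee_rot: [-3.139, -0.002, 0.002]
force: [0.1, 0.2, -2.6]
width: 0.0117
```

Request:
drive_tool(
  targets=[
    [0.2,-1,0,0,0,0],
    [0.2,-1,0,0,0,0],
    [0.2,-1,0,0,0,0],
    [0,0,0,0,0,0],
    [0,0,0,0,0,0],
  ],
)

```text
t: 5.62
eef_pos: [0.4782, 0.0713, 0.1902]
ee_rot: [3.142, 0.001, 0.0]
force: [-0.6, 0.4, -2.4]
width: 0.0116
```

```bash
cat > mon.py <<'E'
from h import *
s=arm.get_state();print(s['eef_pos'],s['ee_rot'],s['width'])
im,dp=arm.grab_frame("wrist");c=cal_("wrist")
np.savez("/tmp/wr2",im=im,d=dp); save("m",im)
X=cloud("wrist",dp,c)
for n in("monitor","bay_mouth","lock_slot","pack_mid"):
    for r in arm.landmark_of(n,"wrist")[:2]:print(n,r["score"],w("wrist",r["point"],c).round(4))
m=arm.cut_out("monitor","wrist"); print([(x["score"],x["pixels"].sum()) for x in m])
P=X[m[0]["pixels"]]; Q=P[abs(P[:,2]-.045)<.004]; print(len(Q),Q[:,2].mean(),Q.min(0),Q.max(0),cv2.minAreaRect((Q[:,:2]*1000).astype(np.float32)))
E
python3 mon.py
```

```text
[0.47815887 0.0712677  0.19020457] [3.14157756e+00 6.67866589e-04 1.69468868e-04] 0.011636955656579755
monitor 0.87 [ 0.5046 -0.0123 -0.0013]
bay_mouth 0.87 [0.4983 0.0309 0.0442]
lock_slot 0.86 [ 0.5055 -0.0174  0.0525]
pack_mid 0.92 [0.4784 0.0714 0.186 ]
[(0.56, np.int64(32735))]
25884 0.044996559617905184 [ 0.43453026 -0.12148569  0.04102937] [0.56999389 0.09998055 0.0489975 ] ((500.65521240234375, -11.117889404296875), (130.3892822265625, 216.87351989746094), 2.6019644737243652)
```

View pics/m.png

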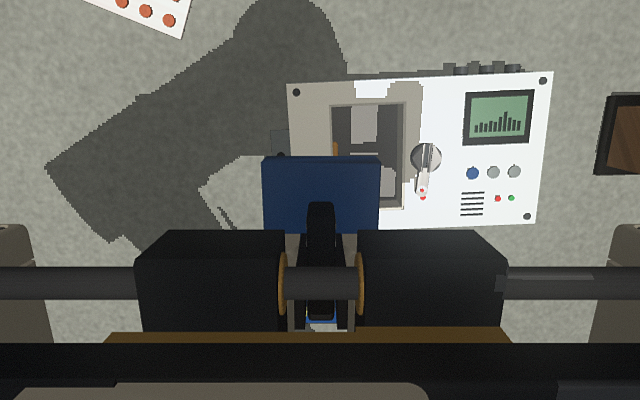

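The pack is held, and the open bay shows around (370,155). The lock is at (425,157) with its tongue to -x. I'll fit the mouth edges.

```bash
cat > bay.py <<'E'
from h import *
d=np.load("/tmp/wr2.npz");c=cal_("wrist");X=cloud("wrist",d['d'],c)
t=np.radians(2.6);R=np.array([[np.cos(t),-np.sin(t)],[np.sin(t),np.cos(t)]])
L=((X[...,:2]-[.5007,-.0111])@R)*1000; f=abs(X[...,2]-.045)<.003; low=(X[...,2]<.038)&(X[...,2]>.01)
for x0 in range(-44,56,6):
    s=f&(abs(L[...,0]-x0)<3)&(abs(L[...,1])<100); y=np.sort(L[s][:,1])
    g=np.diff(y); k=np.argsort(g)[-3:]; print(x0,len(y),[(y[i].round(1),y[i+1].round(1)) for i in k])
for y0 in range(14,78,6):
    s=f&(abs(L[...,1]-y0)<3)&(abs(L[...,0])<64); x=np.sort(L[s][:,0])
    print(y0,len(x), x[x>20].min() if (x>20).any() else None)
# head of lock
s=(X[...,2]>.051)&(X[...,2]<.058)&(abs(L[...,0])<30)&(abs(L[...,1]+5)<25);P=L[s];print("head",len(P),P.min(0),P.max(0),cv2.minEnclosingCircle(P.astype(np.float32)))
E
python3 bay.py
```

```text
-44 899 [(np.float64(26.7), np.float64(27.4)), (np.float64(22.1), np.float64(22.9)), (np.float64(31.0), np.float64(31.8))]
-38 841 [(np.float64(6.4), np.float64(7.1)), (np.float64(-50.9), np.float64(-50.2)), (np.float64(-96.7), np.float64(-95.9))]
-32 773 [(np.float64(-0.7), np.float64(0.2)), (np.float64(-1.7), np.float64(-0.7)), (np.float64(-6.7), np.float64(-1.7))]
-26 777 [(np.float64(-30.0), np.float64(-29.3)), (np.float64(-15.3), np.float64(-14.5)), (np.float64(-9.6), np.float64(1.3))]
-20 746 [(np.float64(5.1), np.float64(5.8)), (np.float64(-23.7), np.float64(-22.9)), (np.float64(-9.9), np.float64(0.7))]
-14 758 [(np.float64(5.3), np.float64(6.0)), (np.float64(-0.2), np.float64(0.6)), (np.float64(-9.9), np.float64(-0.2))]
-8 755 [(np.float64(-5.0), np.float64(-4.1)), (np.float64(-4.1), np.float64(0.3)), (np.float64(-16.5), np.float64(-5.0))]
-2 705 [(np.float64(-50.8), np.float64(-50.2)), (np.float64(-6.5), np.float64(5.9)), (np.float64(-20.3), np.float64(-6.5))]
4 782 [(np.float64(-18.5), np.float64(-7.2)), (np.float64(-7.2), np.float64(4.6)), (np.float64(13.0), np.float64(73.
[... 692 characters left out ...]
p.float64(73.5)), (np.float64(13.0), np.float64(72.8))]
46 1599 [(np.float64(56.9), np.float64(57.7)), (np.float64(60.1), np.float64(61.0)), (np.float64(22.9), np.float64(23.8))]
52 1851 [(np.float64(39.6), np.float64(40.3)), (np.float64(42.0), np.float64(42.8)), (np.float64(63.4), np.float64(64.1))]
14 606 20.372022868876012
20 306 45.42883198842791
26 322 45.53920981104157
32 280 45.74104931415992
38 162 45.417933925554024
44 184 45.517849430421
50 164 45.773993057858824
56 161 45.37830634466647
62 183 45.45344487646947
68 172 45.71791331135544
74 405 20.511300683052728
head 675 [-29.98543432 -17.23939473] [12.3587516   6.92245973] ((-9.00704288482666, -3.065964937210083), 21.365966796875)
```

Request:
drive_tool(
  targets=[
    [0.3,-0.5,0,0,0,0.43],
    [0.22,-0.48,0,0,0,0],
    [0,0,-1,0,0,0],
    [0,0,-1,0,0,0],
    [0,0,-0.5,0,0,0],
  ],
)

```text
t: 6.55
eef_pos: [0.4981, 0.0321, 0.0885]
ee_rot: [3.141, 0.003, 0.046]
force: [0.2, 0.5, -2.0]
width: 0.0116
```

Request:
drive_tool(
  targets=[
    [0,0,0,0,0,0],
    [0,0,0,0,0,0],
  ],
)

```text
t: 6.8
eef_pos: [0.5, 0.0327, 0.0915]
ee_rot: [-3.141, -0.001, 0.047]
force: [-0.7, -0.9, -3.2]
width: 0.0116
```

```bash
python3 - <<'E'
from h import *
s=arm.get_state();print(s['eef_pos'],s['ee_rot'],s['force'])
im,dp=arm.grab_frame("wrist");c=cal_("wrist");X=cloud("wrist",dp,c)
t=np.radians(2.6);R=np.array([[np.cos(t),-np.sin(t)],[np.sin(t),np.cos(t)]])
L=((X[...,:2]-[.4989,.0319])@R)*1000
z=X[...,2]; s_=(z>.075)&(z<.088)&(abs(L[...,0])<60)&(abs(L[...,1])<45)
for x0 in range(0,50,6):
    q=L[s_&(abs(L[...,0]-x0)<3)]; print(x0,len(q),q.min(0).round(1) if len(q) else '',q.max(0).round(1) if len(q) else '')
hsv=cv2.cvtColor(im,cv2.COLOR_RGB2HSV); b=cv2.inRange(hsv,(100,100,30),(125,255,255))>0
b&=(abs(L[...,0])<60)&(abs(L[...,1])<45); print(np.histogram(z[b],bins=np.arange(.04,.11,.005)))
for lo,hi in((.07,.1),): 
    Q=L[b&(z>lo)&(z<hi)]; print(len(Q),Q.min(0),Q.max(0),cv2.minAreaRect(Q.astype(np.float32)))
save("p",im)
E
```

```text
[0.50003204 0.03270611 0.09150418] [-3.14139267e+00 -1.30612000e-03  4.69454822e-02] [-0.71320015 -0.8819762  -3.22077759]
0 0  
6 3 [ 8.1 -9.2] [ 8.5 10.9]
12 691 [  9.1 -26.7] [15. 29.]
18 980 [ 15.  -27.1] [21.  28.8]
24 1107 [ 21.  -27.1] [27. 29.]
30 1355 [ 27.  -27.2] [33.  28.7]
36 1398 [ 33.  -27.1] [39.  28.9]
42 1821 [ 39.  -27.2] [44.8 28.7]
48 0  
(array([   0,    0,    0,    0,    0,   57,  151,  146,  138, 7239,    4,
          0,    3,   14]), array([0.04 , 0.045, 0.05 , 0.055, 0.06 , 0.065, 0.07 , 0.075, 0.08 ,
       0.085, 0.09 , 0.095, 0.1  , 0.105, 0.11 ]))
7678 [-40.64643015 -27.06430067] [44.83668341 28.66909194] ((2.0849380493164062, 0.9890232086181641), (55.74724197387695, 85.40886688232422), 89.73699188232422)
```

Request:
drive_tool(
  targets=[
    [-0.04,-0.025,-0.2,0,0,0],
    [0,0,-0.25,0,0,0],
    [0,0,-0.2,0,0,0],
    [0,0,-0.1,0,0,0],
    [0,0,0,0,0,0],
  ],
)

```text
t: 7.48
eef_pos: [0.4974, 0.0307, 0.0602]
ee_rot: [3.141, 0.001, 0.046]
force: [0.4, -3.0, -1.7]
width: 0.0118
```

Request:
drive_tool(
  targets=[
    [0,0,-0.1,0,0,0],
    [0,0,-0.1,0,0,0],
    [0,0,-0.1,0,0,0],
    [0,0,0,0,0,0],
  ],
)

```text
t: 7.98
eef_pos: [0.4977, 0.0306, 0.0494]
ee_rot: [3.141, -0.0, 0.047]
force: [-3.4, -6.7, 9.3]
width: 0.0117
```

Request:
drive_tool(
  targets=[
    [0,0,-0.05,0,0,0],
    [0,0,-0.04,0,0,0],
    [0,0,0,0,0,0],
    [0,0,0,0,0,0],
  ],
)

```text
t: 8.48
eef_pos: [0.4979, 0.0306, 0.0491]
ee_rot: [3.141, -0.002, 0.048]
force: [-17.9, -4.5, 49.7]
width: 0.0118
```

Pressed firmly home at the expected depth. I'll relieve the pressure, open only a little so the fingers clear the lock, and lift.

Request:
drive_tool(
  targets=[
    [0,0,0.08,0,0,0],
    [0,0,0,0,0,0],
  ],
)

```text
t: 8.72
eef_pos: [0.4978, 0.0307, 0.0492]
ee_rot: [3.141, -0.001, 0.046]
force: [-3.3, -4.7, 10.9]
width: 0.0117
```

Request:
drive_tool(
  targets=[
    [0,0,0,0,0,0],
    [0,0,0,0,0,0],
    [0,0,0,0,0,0],
    [0,0,0.5,0,0,0],
    [0,0,1,0,0,0],
  ],
  claw=0.35,
)

```text
t: 9.35
eef_pos: [0.4966, 0.031, 0.1074]
ee_rot: [3.14, 0.004, 0.046]
force: [1.4, -0.1, 1.3]
width: 0.0308
```

Request:
drive_tool(
  targets=[
    [0,-0.5,1,0,0,-0.43],
    [0,-1,1,0,0,0],
    [0,-1,1,0,0,0],
    [0,0,0,0,0,0],
  ],
)

```text
t: 9.85
eef_pos: [0.4994, -0.0704, 0.2315]
ee_rot: [-3.141, -0.006, -0.001]
force: [-0.4, 0.1, -1.7]
width: 0.0304
```

```bash
python3 - <<'E'
from h import *
s=arm.get_state();print(s['eef_pos'],s['ee_rot'],s['force'])
im,dp=arm.grab_frame("wrist");c=cal_("wrist");X=cloud("wrist",dp,c);z=X[...,2];save("m2",im)
t=np.radians(2.6);R=np.array([[np.cos(t),-np.sin(t)],[np.sin(t),np.cos(t)]])
L=((X[...,:2]-[.4989,.0319])@R)*1000
hsv=cv2.cvtColor(im,cv2.COLOR_RGB2HSV); b=cv2.inRange(hsv,(100,100,30),(125,255,255))>0
b&=(abs(L[...,0])<55)&(abs(L[...,1])<35); q=z[b]; print(len(q),np.percentile(q,[5,50,95]))
for x0 in(-40,-30,30,40):
  for y0 in (-20,20):
    k=b&(abs(L[...,0]-x0)<5)&(abs(L[...,1]-y0)<6);print(x0,y0,k.sum(),np.median(z[k])if k.any() else'')
f=(abs(L[...,1])<80)&(abs(L[...,0])>48)&(abs(L[...,0])<60)&(abs(z-.045)<.005);print("face",np.median(z[f]))
for n in("lock_slot",):
    for r in arm.landmark_of(n,"wrist")[:2]:print(n,r["score"],w("wrist",r["point"],c).round(4))
h=(z>.0525)&(z<.058)&(abs(L[...,0])<40)&(abs(L[...,1]+48)<13);P=L[h];print("lock",len(P),P.min(0),P.max(0))
E
```

```text
[ 0.49938083 -0.07037265  0.23145451] [-3.14084834e+00 -6.17653047e-03 -1.04085844e-03] [-0.3793031   0.06337975 -1.67912887]
3438 [0.04116928 0.04252862 0.04370238]
-40 -20 113 0.04257374638756373
-40 20 47 0.04271223372221461
-30 -20 115 0.04271619300422891
-30 20 12 0.04263407750608339
30 -20 126 0.04246599035421278
30 20 113 0.042487611833885
40 -20 75 0.04252875301255726
40 20 78 0.042206218371905496
face 0.04258211308419618
lock_slot 0.95 [ 0.5033 -0.0143  0.049 ]
lock 173 [-12.94960221 -59.72570606] [  9.7697139  -37.15027819]
```

The pack is flush: its top reads 42.5 mm against 42.6 mm for the face. Now I'll look at the driver from close by.

Request:
drive_tool(
  targets=[
    [0.1,-0.9,0.3,0,0,0],
    [0.1,-0.9,0,0,0,0],
    [0,-0.9,0,0,0,0],
    [0,-0.9,0,0,0,0],
    [0,-0.75,0,0,0,0],
  ],
  claw=0.5,
)

```text
t: 10.58
eef_pos: [0.5054, -0.2429, 0.2384]
ee_rot: [-3.141, 0.003, 0.002]
force: [0.9, 0.6, -0.8]
width: 0.0437
```

Request:
drive_tool(
  targets=[
    [0,0,0,0,0,0],
    [0,0,0,0,0,0],
  ],
)

```text
t: 10.82
eef_pos: [0.5054, -0.2419, 0.2389]
ee_rot: [-3.141, 0.002, 0.002]
force: [-0.2, 0.5, -0.2]
width: 0.0441
```

```bash
cat > drv.py <<'E'
from h import *
s=arm.get_state();print(s['eef_pos'],s['ee_rot'])
im,dp=arm.grab_frame("wrist");c=cal_("wrist");X=cloud("wrist",dp,c);z=X[...,2];np.savez("/tmp/d",im=im,d=dp)
for n in("driver_grip","stand_hole","driver_tip","stand"):
    for r in arm.landmark_of(n,"wrist")[:3]:print(n,r["score"],w("wrist",r["point"],c).round(4))
near=(np.hypot(X[...,0]-.514,X[...,1]+.244)<.05)
k=near&(z>.144)&(z<.156);Q=X[k]; print("cap",len(Q),Q.mean(0),cv2.minAreaRect((Q[:,:2]*1000).astype(np.float32)))
k=(abs(z-.075)<.004)&(abs(X[...,0]-.514)<.08)&(abs(X[...,1]+.29)<.14);Q=X[k];print("stand",len(Q),cv2.minAreaRect((Q[:,:2]*1000).astype(np.float32)))
v,u=np.nonzero(near&(z>.06));print(u.min(),u.max(),v.min(),v.max())
a=im[max(0,v.min()-20):v.max()+20,max(0,u.min()-20):u.max()+60]; save("d",cv2.resize(a,None,fx=3,fy=3,interpolation=2)[:600,:800])
E
python3 drv.py
```

```text
[ 0.50539994 -0.2419261   0.23892145] [-3.14099598e+00  1.97998820e-03  1.50697853e-03]
driver_grip 0.72 [ 0.5135 -0.2419  0.112 ]
stand_hole 0.83 [ 0.5186 -0.243   0.0775]
stand_hole 0.72 [ 0.3344 -0.2883  0.0728]
stand 0.87 [ 0.5163 -0.2919  0.0015]
cap 1034 [ 0.51652499 -0.24302607  0.1493842 ] ((515.467041015625, -243.07061767578125), (24.07286262512207, 24.09148406982422), 72.68260955810547)
stand 8438 ((515.7521362304688, -289.0796813964844), (56.64485549926758, 166.4443359375), 1.1416974067687988)
45 617 135 399
```

View pics/d.png

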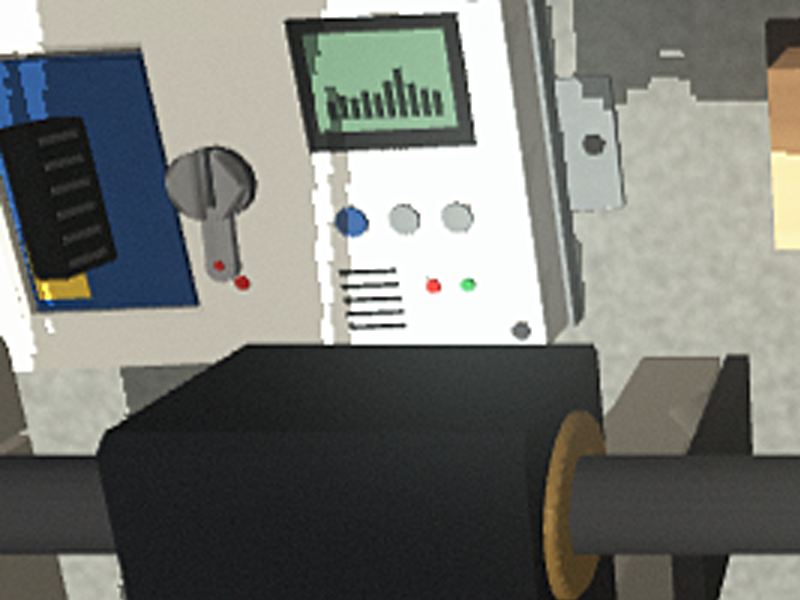

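The crop (off target) shows the pack flush in the bay and the lock's slot along its tongue. The cap fit puts the driver at (0.5155, -0.243) with its flats turned by -17°. I'll turn and descend on it.

Request:
drive_tool(
  targets=[
    [0.1,-0.02,0,0,0,-1],
    [0.1,0,0,0,0,-1],
    [0.05,0,-0.3,0,0,-0.88],
    [0,0,-0.8,0,0,0],
    [0,0,-0.8,0,0,0],
  ],
  claw=0.6,
)

```text
t: 11.7
eef_pos: [0.516, -0.2431, 0.1637]
ee_rot: [-3.141, -0.001, -0.3]
force: [1.5, 0.2, 0.1]
width: 0.0527
```

Request:
drive_tool(
  targets=[
    [0,0,-0.8,0,0,0],
    [0,0,-0.6,0,0,0],
    [0,0,-0.27,0,0,0],
    [0,0,0,0,0,0],
  ],
)

```text
t: 12.2
eef_pos: [0.5156, -0.2434, 0.0972]
ee_rot: [3.141, 0.001, -0.3]
force: [0.2, -0.0, 0.3]
width: 0.0524
```

Request:
drive_tool(
  targets=[
    [0,0,0,0,0,0],
    [0,0,0,0,0,0],
    [0,0,0,0,0,0],
    [0,0,0,0,0,0],
  ],
  claw=0,
  newtons=55,
)

```text
t: 12.7
eef_pos: [0.5158, -0.2437, 0.0979]
ee_rot: [-3.142, -0.001, -0.3]
force: [-0.6, 0.6, 2.2]
width: 0.0238
```

Request:
drive_tool(
  targets=[
    [0,0,0.3,0,0,0],
    [0,0,0.6,0,0,0],
    [0,0,0.8,0,0,0],
    [0,0,0.8,0,0,0],
    [0,0,0.5,0,0,0],
  ],
)

```text
t: 13.32
eef_pos: [0.5161, -0.2437, 0.2199]
ee_rot: [-3.141, -0.002, -0.3]
force: [1.1, -0.1, -0.5]
width: 0.0236
```

Request:
drive_tool(
  targets=[
    [0,0.8,0,0,0,0],
    [0,0.9,0,0,0,0],
    [-0.1,0.9,0,0,0,0],
    [0,0.8,0,0,0,0],
    [0,0,0,0,0,0],
  ],
)

```text
t: 13.95
eef_pos: [0.5117, -0.106, 0.2183]
ee_rot: [-3.141, -0.001, -0.298]
force: [0.2, 0.4, -0.3]
width: 0.0241
```

```bash
python3 - <<'E'
from h import *
s=arm.get_state();print(s['eef_pos'],s['ee_rot'],s['width'])
T=s['eef_pos']; out=[]
for cam in("scene","wrist"):
    im,dp=arm.grab_frame(cam); c=cal_(cam)
    for r in arm.landmark_of("driver_tip",cam)[:2]:print(cam,r["score"],w(cam,r["point"],c).round(4))
    u,v=px(cam,T-[0,0,.07],c).astype(int); print(cam,u,v)
    y0,x0=max(0,min(v-50,300)),max(0,min(u-60,520)); a=im[y0:y0+100,x0:x0+120]
    out.append(cv2.resize(a,(400,333),interpolation=2)); print(x0,y0)
save("tip",np.hstack(out))
E
```

```text
[ 0.51165219 -0.10595163  0.2182685 ] [-3.14097381e+00 -8.34245336e-04 -2.97957524e-01] 0.02413543786329024
scene 0.86 [ 0.5096 -0.1004  0.1312]
scene 265 182
205 132
wrist 0.77 [ 0.5122 -0.1018  0.1292]
wrist 0.57 [ 0.5145 -0.2902 -0.0021]
wrist 318 209
258 159
```

View pics/tip.png

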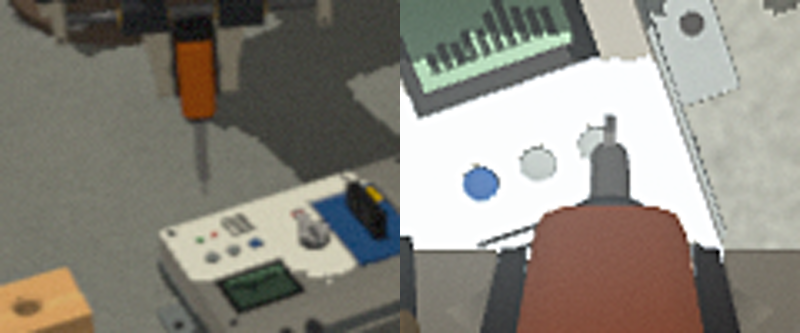

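In the wrist view (right half) the blade is seen edge-on and thin, narrower than the shank at about (608,130). So the blade's width lies along the tool's x, and a +19.7° turn aligns it with the slot. I'll hover over the lock.

Request:
drive_tool(
  targets=[
    [-0.1,0.7,0,0,0,1],
    [-0.1,0.8,0,0,0,1],
    [-0.07,0.75,0,0,0,1],
    [0,0,-0.7,0,0,0.29],
    [0,0,-0.7,0,0,0],
  ],
)

```text
t: 14.78
eef_pos: [0.5011, -0.0179, 0.161]
ee_rot: [-3.141, -0.001, 0.044]
force: [-0.3, -0.1, -0.8]
width: 0.0234
```

Request:
drive_tool(
  targets=[
    [0,0,0,0,0,0],
    [0,0,0,0,0,0],
  ],
)

```text
t: 15.02
eef_pos: [0.5016, -0.0181, 0.1623]
ee_rot: [3.141, -0.001, 0.043]
force: [-0.3, -1.1, -1.2]
width: 0.024
```

```bash
cat > tip.py <<'E'
from h import *
import sys
s=arm.get_state();T=s['eef_pos'];print(T,s['ee_rot'],s['force'])
im,dp=arm.grab_frame("wrist");c=cal_("wrist");X=cloud("wrist",dp,c);z=X[...,2];np.savez("/tmp/t",im=im,d=dp)
for n in("driver_tip","lock_slot"):
    for r in arm.landmark_of(n,"wrist")[:2]:
        P=w("wrist",r["point"],c);print(n,r["score"],P.round(4),px("wrist",P,c).round(1))
near=np.hypot(X[...,0]-T[0],X[...,1]-T[1])<.03
for zl in np.arange(T[2]-.09,T[2]-.02,.006):
    k=near&(abs(z-zl)<.003);Q=X[k]
    if len(Q):print(round(zl,3),len(Q),Q[:,:2].mean(0).round(4),np.ptp(Q[:,1]).round(4))
k=near&(abs(z-.053)<.004);Q=X[k]; print("head",len(Q),Q.mean(0),Q.min(0),Q.max(0))
u,v=px("wrist",T-[0,0,.095],c).astype(int);x0,y0=max(0,u-50),max(0,v-40);print(x0,y0)
save(sys.argv[1],cv2.resize(im[y0:y0+80,x0:x0+100],(800,640),interpolation=2)[:600])
E
python3 tip.py t1
```

```text
[ 0.50155639 -0.01806639  0.16233496] [ 3.14130054e+00 -8.56614868e-04  4.34930583e-02] [-0.2815104  -1.06122492 -1.19995644]
driver_tip 0.83 [ 0.5014 -0.012   0.0754] [312.3 201.9]
lock_slot 0.8 [ 0.5034 -0.0161  0.0547] [318.3 192. ]
0.072 3 [ 0.5081 -0.0175] 0.0021
0.078 9 [ 0.5081 -0.0177] 0.0021
0.084 18 [ 0.5059 -0.0173] 0.0076
0.09 48 [ 0.5052 -0.0177] 0.0075
0.096 32 [ 0.5042 -0.0179] 0.0073
0.102 31 [ 0.5042 -0.0179] 0.0071
0.108 33 [ 0.5043 -0.0177] 0.0069
0.114 36 [ 0.5045 -0.0178] 0.0068
0.12 6 [ 0.5048 -0.0177] 0.003
0.138 23 [ 0.5114 -0.017 ] 0.0107
head 630 [ 0.50172047 -0.01637963  0.0539135 ] [ 0.47969976 -0.02846465  0.04900029] [ 0.51331704 -0.00498433  0.05683098]
270 158
```

View pics/t1.png

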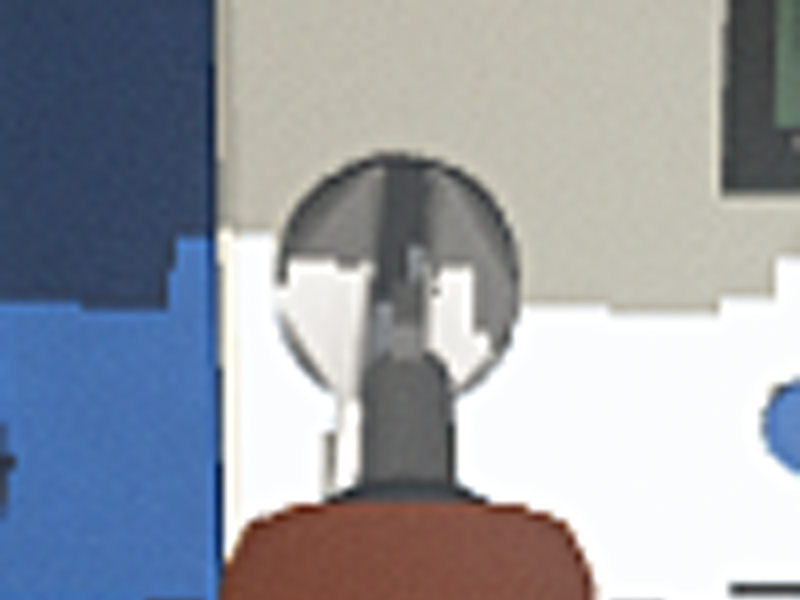

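The picture shows the slot centred near x=399 and the blade and shank near x=408, which is about 1 mm. I'll shift +1 mm in y and go down.

Request:
drive_tool(
  targets=[
    [0,0.027,0,0,0,0],
    [0,0,-0.3,0,0,0],
    [0,0,-0.15,0,0,0],
    [0,0,-0.1,0,0,0],
    [0,0,0,0,0,0],
  ],
)

```text
t: 15.8
eef_pos: [0.5007, -0.0166, 0.1389]
ee_rot: [3.141, 0.001, 0.044]
force: [0.1, 0.1, -0.7]
width: 0.0238
```

Request:
drive_tool(
  targets=[
    [0,0,-0.07,0,0,0],
    [0,0,0,0,0,0],
  ],
)

```text
t: 16.05
eef_pos: [0.5011, -0.0165, 0.1368]
ee_rot: [3.141, -0.001, 0.044]
force: [-0.5, -0.7, 0.6]
width: 0.0238
```

The tip is in the slot at 49 mm with no contact force. Now the turn.

Request:
drive_tool(
  targets=[
    [0,0,0,0,0,-1],
    [0,0,0,0,0,-1],
    [0,0,0,0,0,-1],
    [0,0,0,0,0,-1],
    [0,0,0,0,0,-1],
  ],
)

```text
t: 16.68
eef_pos: [0.5007, -0.0172, 0.1368]
ee_rot: [3.14, -0.0, -0.483]
force: [0.0, -3.3, 1.3]
width: 0.024
```

```bash
python3 -c "
from h import *
s=arm.get_state();print(s['force'],s['moment'],s['q'])"
```

```text
[ 0.04169898 -3.31880074  1.25410032] [-1.58042773  0.1146292   0.01407829] [ 0.35931136  0.15393372 -0.49081548  0.00116629 -0.92669443  0.72813931]
```

Request:
drive_tool(
  targets=[
    [0,0,0,0,0,-1],
    [0,0,0,0,0,-1],
    [0,0,0,0,0,-1],
    [0,0,0,0,0,-1],
    [0,0,0,0,0,-1],
  ],
)

```text
t: 17.3
eef_pos: [0.5006, -0.0172, 0.1368]
ee_rot: [3.141, -0.001, -1.006]
force: [-1.0, -3.3, 2.0]
width: 0.0241
```

Request:
drive_tool(
  targets=[
    [0,0,0,0,0,-1],
    [0,0,0,0,0,-1],
    [0,0,0,0,0,-1],
    [0,0,0,0,0,-1],
    [0,0,0,0,0,-1],
  ],
)

```text
t: 17.92
eef_pos: [0.5004, -0.0172, 0.1368]
ee_rot: [3.141, -0.001, -1.53]
force: [-1.2, -3.3, 2.0]
width: 0.0234
```

```bash
python3 -c "
from h import *
s=arm.get_state();print(s['force'],s['moment'],s['ee_rot'],s['eef_pos'])"
```

```text
[-1.21673117 -3.28288606  2.04279878] [-1.21715351  0.556112    0.07813561] [ 3.14071927e+00 -1.02336613e-03 -1.52998642e+00] [ 0.5003841  -0.01719296  0.13676563]
```

Request:
drive_tool(
  targets=[
    [0,0,0,0,0,-0.6],
    [0,0,0,0,0,-0.5],
    [0,0,0,0,0,0],
  ],
)

```text
t: 18.3
eef_pos: [0.5004, -0.0171, 0.1368]
ee_rot: [3.141, -0.001, -1.641]
force: [-1.3, -3.5, 3.8]
width: 0.0239
```

```bash
python3 -c "
from h import *
s=arm.get_state();print(s['force'],s['moment'],s['ee_rot'],s['eef_pos'])"
```

```text
[-1.2623689  -3.52758876  3.82278971] [-1.49547653  0.84402049  0.07736311] [ 3.14092157e+00 -8.99626044e-04 -1.64142705e+00] [ 0.5004196  -0.01707324  0.13676616]
```

Request:
drive_tool(
  targets=[
    [0,0,0,0,0,-0.3],
    [0,0,0,0,0,-0.3],
    [0,0,0,0,0,0],
  ],
)

```text
t: 18.68
eef_pos: [0.5004, -0.017, 0.1367]
ee_rot: [3.141, -0.001, -1.706]
force: [-2.7, -4.0, 5.5]
width: 0.0238
```

```bash
python3 -c "
from h import *
s=arm.get_state();print(s['force'],s['moment'],s['ee_rot'],s['eef_pos'])"
```

```text
[-2.72775412 -3.97262926  5.52557943] [-1.97773688  1.32080545  0.08798547] [ 3.14090770e+00 -8.92021828e-04 -1.70571906e+00] [ 0.50044595 -0.01697899  0.13671388]
```

Request:
drive_tool(
  targets=[
    [0,0,0,0,0,-0.3],
    [0,0,0,0,0,-0.3],
    [0,0,0,0,0,0],
  ],
)

```text
t: 19.05
eef_pos: [0.5004, -0.0169, 0.1367]
ee_rot: [3.141, -0.001, -1.769]
force: [-2.9, -4.6, 4.9]
width: 0.0239
```

```bash
python3 - <<'E'
from h import *
s=arm.get_state();print(s['force'],s['moment'],s['ee_rot'],s['eef_pos'])
for cam in ("scene","top"):
    im,dp=arm.grab_frame(cam);u,v=px(cam,[.5,-.0,.05]).astype(int);save("l"+cam,cv2.resize(im[v-40:v+40,u-50:u+50],(600,480),interpolation=2))
E
```

```text
[-2.91454244 -4.55838421  4.87125019] [-1.88205998  1.37512882  0.06646453] [ 3.14096288e+00 -8.66891241e-04 -1.76857083e+00] [ 0.50044325 -0.01693753  0.13671722]
```

View pics/lscene.png

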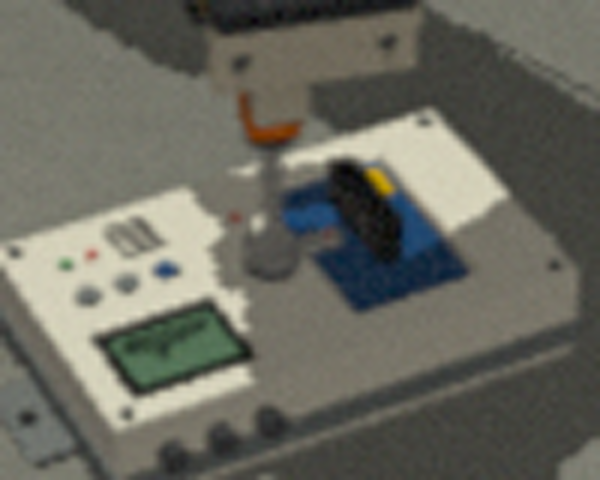

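The tongue now lies over the pack. I'll ease back within the slot's play, lift, and measure the tongue's angle.

Request:
drive_tool(
  targets=[
    [0,0,0,0,0,0.8],
    [0,0,0,0,0,0.8],
    [0,0,0,0,0,0],
    [0,0,0.4,0,0,0],
    [0,0,0.6,0,0,0],
  ],
)

```text
t: 19.77
eef_pos: [0.5006, -0.0159, 0.176]
ee_rot: [3.14, 0.001, -1.603]
force: [0.7, 0.3, -0.7]
width: 0.0239
```

Request:
drive_tool(
  targets=[
    [0,0,1,0,0,0],
    [-1,0,0.5,0,0,0],
    [-0.8,0,0,0,0,0],
    [0,0,0,0,0,0],
    [0,0,0,0,0,0],
  ],
)

```text
t: 20.4
eef_pos: [0.4295, -0.0159, 0.2366]
ee_rot: [-3.14, 0.001, -1.601]
force: [0.4, 0.1, -0.4]
width: 0.0237
```

```bash
cat > tong.py <<'E'
from h import *
s=arm.get_state();print(s['eef_pos'],s['ee_rot'])
im,dp=arm.grab_frame("wrist");c=cal_("wrist");X=cloud("wrist",dp,c);z=X[...,2];np.savez("/tmp/g",im=im,d=dp)
t=np.radians(2.6);R=np.array([[np.cos(t),-np.sin(t)],[np.sin(t),np.cos(t)]])
L=((X[...,:2]-[.5009,-.0161])@R)*1000
r=np.hypot(*np.moveaxis(L,-1,0))
f=(r<70)&(abs(L[...,0])>25)&(abs(L[...,1])<40);print("face",np.median(z[f]),f.sum())
zf=np.median(z[f])
k=(r>13)&(r<33)&(z>zf+.0015)&(z<zf+.012)&(abs(L[...,0])<28);Q=L[k]
print("tongue",len(Q))
if len(Q): print(Q.mean(0),np.degrees(np.arctan2(Q[:,1].mean(),Q[:,0].mean())),cv2.minAreaRect(Q.astype(np.float32)))
u,v=px("wrist",[.5009,0,.05],c).astype(int);print(u,v)
y0=max(0,min(v-50,300));x0=max(0,min(u-60,520));save("tong",cv2.resize(im[y0:y0+100,x0:x0+120],(720,600),interpolation=2))
p=arm.cut_out("lock","wrist")
for m in p[:2]:
    Q=L[m["pixels"]&(r<35)];print(m["score"],len(Q)); Q=Q[np.hypot(Q[:,0],Q[:,1])>15]; print(len(Q),Q.mean(0) if len(Q) else '')
E
python3 tong.py
```

```text
[ 0.4294717  -0.01586666  0.23664965] [-3.14049257e+00  1.10405954e-03 -1.60088824e+00]
face 0.3256758753844099 41162
tongue 498
[-15.68784201 -26.34815699] -120.76980839256944 ((-15.273439407348633, -26.41898536682129), (2.3244028091430664, 11.447945594787598), 84.37166595458984)
250 190
0.7 739
171 [ 0.22063328 22.99347008]
```

View pics/tong.png

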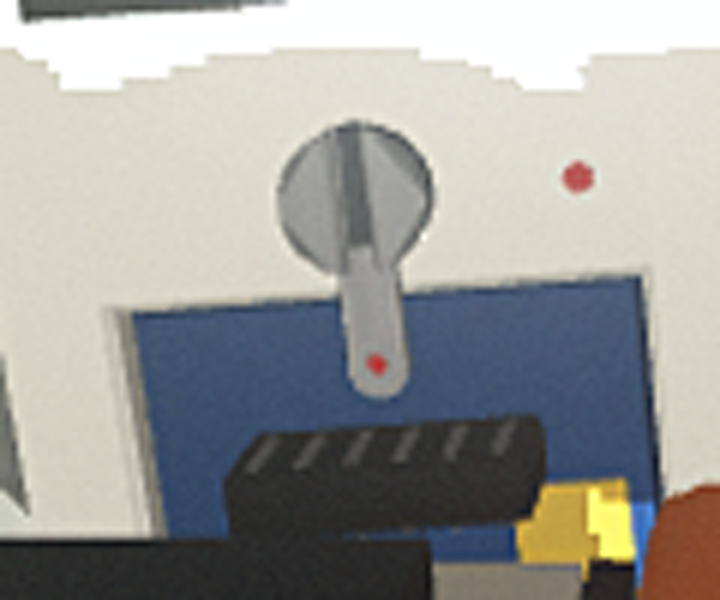

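The tongue lies over the pack along +y. I'll fit its direction more precisely and check how the driver sits in the grip.

```bash
python3 - <<'E'
from h import *
d=np.load("/tmp/g.npz");c=cal_("wrist");X=cloud("wrist",d['d'],c);z=X[...,2]
t=np.radians(2.6);R=np.array([[np.cos(t),-np.sin(t)],[np.sin(t),np.cos(t)]])
L=((X[...,:2]-[.5009,-.0161])@R)*1000
m=arm.cut_out("lock","wrist")[0]["pixels"]; Q=L[m&(np.hypot(L[...,0],L[...,1])<35)]
for a,b in((-12,-6),(-6,0),(0,6),(6,12),(14,18),(18,22),(22,26),(26,30)):
    q=Q[(Q[:,1]>=a)&(Q[:,1]<b)]
    if len(q):print(a,b,len(q),q[:,0].min().round(1),q[:,0].max().round(1),q[:,0].mean().round(2))
# pack/bay edges & rib direction for comparison
hsv=cv2.cvtColor(d['im'],cv2.COLOR_RGB2HSV);b=cv2.inRange(hsv,(100,100,30),(125,255,255))>0
for x0 in(-30,-20,20,30,40):
    q=L[b&(abs(L[...,0]-x0)<3)&(L[...,1]<50)&(L[...,1]>5)];print("packedge",x0,q[:,1].min().round(1) if len(q) else '')
# handle in grip
T=arm.get_state()['eef_pos'];g=np.hypot(X[...,0]-T[0],X[...,1]-T[1])<.03
for zl in np.arange(.148,.205,.006):
    k=g&(abs(z-zl)<.003);q=X[k]
    if len(q):print(round(zl,3),len(q),q[:,:2].min(0).round(4),q[:,:2].max(0).round(4))
u,v=px("wrist",T-[0,0,.06],c).astype(int);print(u,v);save("grip",cv2.resize(d['im'][max(0,v-60):v+60,u-80:u+80],(640,480),interpolation=2))
E
```

```text
-12 -6 134 -11.0 10.1 -0.94
-6 0 162 -12.0 12.3 -0.46
0 6 140 -11.7 14.2 -0.28
6 12 84 -9.2 12.3 0.72
14 18 39 -4.7 5.3 -0.16
18 22 38 -4.8 5.2 0.17
22 26 41 -4.9 4.5 -0.38
26 30 37 -4.8 5.3 -0.21
packedge -30 16.6
packedge -20 16.6
packedge 20 17.0
packedge 30 17.1
packedge 40 16.6
0.148 6 [ 0.4292 -0.0218] [ 0.4313 -0.0214]
0.154 10 [ 0.4292 -0.0219] [ 0.4313 -0.0215]
0.16 40 [ 0.4266 -0.0218] [ 0.4342 -0.0158]
0.166 33 [ 0.4267 -0.0208] [ 0.4341 -0.016 ]
0.172 30 [ 0.4268 -0.0189] [ 0.434  -0.0162]
0.178 36 [ 0.4268 -0.0189] [ 0.4339 -0.0164]
0.184 33 [ 0.4269 -0.0189] [ 0.4338 -0.0165]
0.19 29 [ 0.427  -0.0192] [ 0.4331 -0.0168]
0.196 1 [ 0.4306 -0.0189] [ 0.4306 -0.0189]
321 212
```

View pics/grip.png

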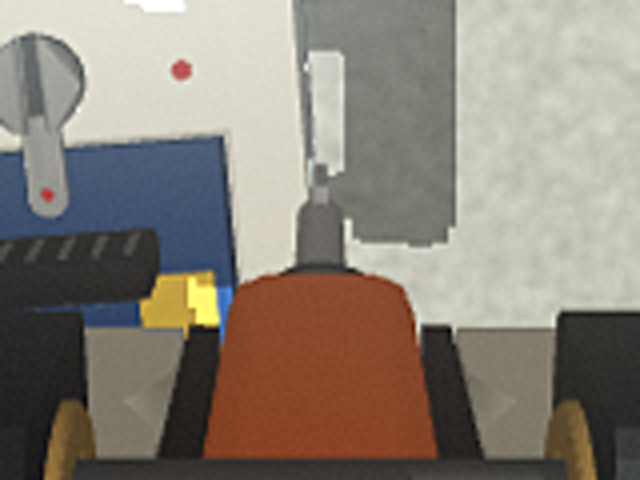

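The tongue's edges run parallel to the monitor's +y within about 1°, and the driver sits straight in the grip. I'll return it to its hole at the yaw it was grasped.

Request:
drive_tool(
  targets=[
    [0.3,-0.5,0,0,0,1],
    [0.3,-0.6,0,0,0,1],
    [0.3,-0.6,0,0,0,1],
    [0.3,-0.6,0,0,0,1],
    [0.3,-0.6,0,0,0,1],
  ],
)

```text
t: 21.18
eef_pos: [0.4897, -0.1335, 0.2358]
ee_rot: [3.141, 0.001, -1.074]
force: [0.4, 0.4, -0.6]
width: 0.0237
```

Request:
drive_tool(
  targets=[
    [0.3,-0.6,0,0,0,1],
    [0.3,-0.6,0,0,0,1],
    [0.05,-0.6,0,0,0,1],
    [0,-0.6,0,0,0,1],
    [0,-0.39,0,0,0,1],
  ],
)

```text
t: 21.8
eef_pos: [0.5152, -0.2454, 0.2354]
ee_rot: [3.141, 0.001, -0.551]
force: [0.3, -0.3, -0.5]
width: 0.0239
```

Request:
drive_tool(
  targets=[
    [0,0,0,0,0,1],
    [0,0,0,0,0,1],
    [0,0,0,0,0,0.4],
    [0,0,0,0,0,0],
    [0,0,0,0,0,0],
  ],
)

```text
t: 22.42
eef_pos: [0.515, -0.2442, 0.236]
ee_rot: [3.141, 0.001, -0.303]
force: [-0.6, -1.1, -0.4]
width: 0.0239
```

```bash
python3 - <<'E'
from h import *
s=arm.get_state();T=s['eef_pos'];print(T,s['ee_rot'])
im,dp=arm.grab_frame("wrist");c=cal_("wrist");X=cloud("wrist",dp,c);z=X[...,2]
k=(abs(z-.075)<.004)&(abs(X[...,0]-.514)<.08)&(abs(X[...,1]+.29)<.14);Q=X[k];print("stand",len(Q),cv2.minAreaRect((Q[:,:2]*1000).astype(np.float32)))
g=np.hypot(X[...,0]-T[0],X[...,1]-T[1])<.025
for lo,hi in((.13,.155),(.16,.18)):
    q=X[g&(z>lo)&(z<hi)];print(lo,len(q),q.min(0),q.max(0))
E
```

```text
[ 0.51502726 -0.24422848  0.23603968] [ 3.14143327e+00  7.89462509e-04 -3.02718238e-01]
stand 9675 ((515.6148681640625, -288.95257568359375), (56.67103958129883, 166.55087280273438), 1.103661298751831)
0.13 12 [ 0.52047502 -0.24678702  0.14781607] [ 0.52136088 -0.24476872  0.15361456]
0.16 128 [ 0.51407233 -0.24770864  0.16001978] [ 0.52159965 -0.24054513  0.17990313]
```

Request:
drive_tool(
  targets=[
    [0,0,-0.7,0,0,0],
    [0,0,-0.7,0,0,0],
    [0,0,-0.4,0,0,0],
    [0,0,-0.3,0,0,0],
    [0,0,0,0,0,0],
  ],
)

```text
t: 23.1
eef_pos: [0.5146, -0.2441, 0.1521]
ee_rot: [3.141, 0.001, -0.302]
force: [0.4, 0.6, -0.5]
width: 0.0239
```

Request:
drive_tool(
  targets=[
    [0,0,-0.5,0,0,0],
    [0,0,-0.5,0,0,0],
    [0,0,-0.25,0,0,0],
    [0,0,0,0,0,0],
  ],
)

```text
t: 23.6
eef_pos: [0.5149, -0.2442, 0.1027]
ee_rot: [3.141, 0.0, -0.301]
force: [-0.6, -0.2, -0.5]
width: 0.0236
```

Request:
drive_tool(
  targets=[
    [0,0,-0.08,0,0,0],
    [0,0,-0.04,0,0,0],
    [0,0,0,0,0,0],
  ],
)

```text
t: 23.98
eef_pos: [0.5149, -0.2442, 0.098]
ee_rot: [-3.142, -0.0, -0.301]
force: [-0.8, 0.2, -0.1]
width: 0.0237
```

Request:
drive_tool(
  targets=[
    [0,0,0,0,0,0],
    [0,0,0,0,0,0],
    [0,0,0,0,0,0],
    [0,0,0,0,0,0],
  ],
  claw=0.5,
)

```text
t: 24.48
eef_pos: [0.5149, -0.2441, 0.0978]
ee_rot: [-3.142, -0.0, -0.301]
force: [0.5, 0.5, 0.0]
width: 0.0435
```

Request:
drive_tool(
  targets=[
    [0,0,0.5,0,0,0],
    [0,0,0.8,0,0,0],
    [0,0,1,0,0,0],
    [0,0,1,0,0,0],
    [0,0,0.5,0,0,0],
  ],
)

```text
t: 25.1
eef_pos: [0.5156, -0.2444, 0.2524]
ee_rot: [-3.141, -0.003, -0.301]
force: [0.7, -0.0, -0.3]
width: 0.0442
```

Request:
drive_tool(
  targets=[
    [-0.7,0.7,0,0,0,0.8],
    [-0.7,0.7,0,0,0,0.8],
    [0,0,0,0,0,0.8],
    [0,0,0,0,0,0],
    [0,0,0,0,0,0],
  ],
)

```text
t: 25.72
eef_pos: [0.459, -0.1882, 0.2497]
ee_rot: [3.142, 0.0, -0.052]
force: [0.9, 0.7, 0.7]
width: 0.0437
```

```bash
python3 - <<'E'
from h import *
s=arm.get_state();print(s['eef_pos'],s['ee_rot'],s['force'])
im,dp=arm.grab_frame("wrist");c=cal_("wrist");X=cloud("wrist",dp,c);z=X[...,2]
near=(np.hypot(X[...,0]-.515,X[...,1]+.244)<.03);k=near&(z>.142)&(z<.158);Q=X[k];print("cap",len(Q),Q[:,2].mean(),cv2.minAreaRect((Q[:,:2]*1000).astype(np.float32)))
im,dp=arm.grab_frame("scene"); save("fin",cv2.resize(im[140:360,150:470],(800,550),interpolation=2))
for n in("syrup","tub"):
    for r in arm.landmark_of(n,"scene")[:1]:print(n,w("scene",r["point"]))
E
```

```text
[ 0.45902593 -0.18824819  0.24970398] [ 3.14158017e+00  9.03660547e-05 -5.21843627e-02] [0.93698847 0.72026825 0.68343311]
cap 1108 0.14890086809138764 ((514.1853637695312, -243.70494079589844), (24.363056182861328, 24.030406951904297), 72.88621520996094)
syrup [ 0.77042543  0.17532062 -0.0031582 ]
tub [ 0.74663724 -0.14362545  0.00601647]
```

View pics/fin.png

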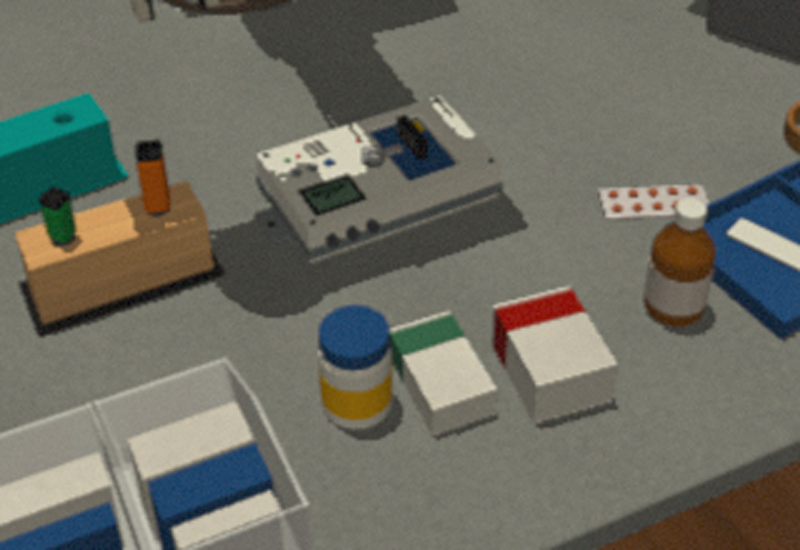

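The final picture shows the driver upright in the stand at (152,180), the pack in the bay under the tongue, and the bottle and tub standing. I'm handing in the job.

```bash
python3 -c "
from station import arm
print(arm.job_done())"
```

```text
the job is handed in; nothing more can be done
None
```

The job is done and handed in at about 26 s of the 66 s allowed.

- **Pack:** I pressed the battery pack home with about 50 N at the wrist. Before the lock was turned, its top read level with the monitor's face (42.5 mm against 42.6 mm).
- **Lock:** I turned it clockwise until the driver was about 14° past a quarter turn, beyond the roughly 8° of slot play. From above, the tongue lies over the pack and runs along the monitor's +y to within about 1°. The wrist moment never showed a clear jump at the stop, so the stop itself is inferred from that over-turn and the tongue's angle.
- **Screwdriver:** It is back upright in its own hole. Its cap reads 149 mm high, as it did before I took it, and sits within about 1.5 mm of its first position.
- **Bottle and tub:** Both still stand where they were. The turquoise look-alike of the stand was not touched.

None of the final checks failed.

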